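# Fetch the wax tin from behind the spray cans

## Task

The wax tin on the finishing stand is hemmed in by three spray cans and I need it for the lamp base. First stand all three cans upright in the grey tray; then, while they are there, set the tin down right way up in the middle of the cork mat, and only after that put each can back upright on the middle of the pad of its own colour. Never tip a can or the tin over, and leave the lamp base where it stands.

Things in the scene. Friction and masses are not known exactly. Their poses are not given: they have to be found in the camera images.
- can_red: red finishing-spray can, loose, standing upright: round, 50 mm in diameter, straight red body from its foot to 96 mm, red cap 38 mm across on top (101 to 115 mm); a narrow white band low down; about 0.15 to 0.3 kg. Origin at the centre of its foot, z up along the can. At the start it stands on the pad of its own colour.
- can_yellow: yellow finishing-spray can, loose, standing upright: round, 50 mm in diameter, straight yellow body from its foot to 96 mm, yellow cap 38 mm across on top (101 to 115 mm); a narrow white band low down; about 0.15 to 0.3 kg. Origin at the centre of its foot, z up along the can. At the start it stands on the pad of its own colour.
- can_blue: blue finishing-spray can, loose, standing upright: round, 50 mm in diameter, straight blue body from its foot to 96 mm, blue cap 38 mm across on top (101 to 115 mm); a narrow white band low down; about 0.15 to 0.3 kg. Origin at the centre of its foot, z up along the can. At the start it stands on the pad of its own colour.
- tin: Low round wax tin, loose, green with a brass-coloured lid, 46 mm across, 40 mm tall, about 0.1 kg. Origin at the centre of its underside, z up. It starts on the finishing stand (216 x 224 mm plywood, top 12 mm above the table), hemmed in by the cans (65 to 75 mm centre to centre). A rail on the side away from the robot, about 96 mm from the tin's centre, rises 60 mm above the table.
- pad_red: red round pad, 74 mm across, 3 mm thick, fixed on the stand: home of the red can. Origin at the centre of its underside, 12 mm above the table (top at 15 mm), z up; its x axis is the stand's, pointing away from the robot to the rail. One pad lies 66 mm on the robot's side of the tin, the others 68 mm to either side and 15 mm nearer the robot; which colour is where varies.
- pad_yellow: yellow round pad, 74 mm across, 3 mm thick, fixed on the stand: home of the yellow can. Origin at the centre of its underside, 12 mm above the table (top at 15 mm), z up; its x axis is the stand's, pointing away from the robot to the rail. One pad lies 66 mm on the robot's side of the tin, the others 68 mm to either side and 15 mm nearer the robot; which colour is where varies.
- pad_blue: blue round pad, 74 mm across, 3 mm thick, fixed on the stand: home of the blue can. Origin at the centre of its underside, 12 mm above the table (top at 15 mm), z up; its x axis is the stand's, pointing away from the robot to the rail. One pad lies 66 mm on the robot's side of the tin, the others 68 mm to either side and 15 mm nearer the robot; which colour is where varies.
- tray: Shallow grey metal tray, fixed on the table to one side of the stand (left or right): 270 mm long (its x) by 120 mm wide (its y), 18 mm tall, walls 4 mm, inner floor about 4 mm above the table. Origin at the centre of its underside. Empty at the start; the three cans fit in a row along its length, 80 mm apart.
- mat: Square cork mat, 110 x 110 mm, 4 mm thick, fixed on the table on the other side of the stand. Origin at the centre of its underside.
- lamp: Turned dark-wood lamp base with a brass stub on top, loose, standing on the table about 130 mm beyond the mat's centre (farther from the robot): foot 72 mm in diameter, 138 mm tall, 0.45 kg. Origin at the centre of its foot. It is to be left alone.
Not all that is in view belongs to the job. Several things have the shape of the tin; the one meant has the colours described above.

How it is judged:
By the outcome, as a careful person would: the job done as asked, in the order asked, and still so for the second after the job is handed in, with the robot touching nothing.
It also fails if it takes over 144 s, if anything falls off the work surface, if the arm or the gripper's body presses on something with over 40 N, if the wrist force passes 120 N, or if a joint passes its speed limit or range.

## Robot

A 7-joint arm with a two-finger parallel gripper is mounted at the origin on the work surface. World frame = base frame: x ahead of the robot, y to its left, z up, the work surface at z = 0. Lengths are in mm, angles in rad, forces in N, time in s.
With the tool pointing down it reaches from about 400 to 875 mm from the base axis. Payload 4.4 kg.
Tool frame: the origin (TCP) lies midway between the tips of the shut fingers; the grasp point (between the pads) lies 19 mm behind it (ctrl.grip_point_offset is the distance from the TCP to the grasp point, in mm); z points along the fingers, y is the direction in which the jaws open and shut (so a half turn about z gives the same grasp; the last joint's range is limited). The gripper opens to 85 mm and grips with 20 to 120 N. Pads are 22 mm wide; open, the fingers measure 114 mm over their backs; the gripper's body (76 mm by 85 mm) begins 54 mm behind the grasp point. The pads swing forward as they close: fully open they stand 13 mm farther back than shut.
Start: joints at [-1.253, 0.628, 0.038, 1.517, -0.027, 0.996, -0.02], TCP at [243.368, 602.735, 231.313] pointing down, gripper open.
Joint ranges: [-3.06, 3.06], [-0.37, 2.12], [-1.25, 1.32], [0.18, 2.47], [-1.1, 4.24], [0.23, 1.98], [-2.94, 2.94]. Speed limits (rad/s): [2.57, 2.57, 3.14, 3.14, 3.14, 3.14, 3.14].

## Interface

Orientations are given as [roll, pitch, yaw] about the fixed x, y, z axes, in that order (R = Rz(yaw) Ry(pitch) Rx(roll)).
In Python, from cell import ctrl, imaging, models gives the robot as it stands. The module is installed in compiled form; this text tells all that it offers.
- The arm moves only by the tool drive_tool, never from a script. Its argument "deltas" is text: rows parted by semicolons, each of 5 numbers parted by spaces: the shift along the tool's x, y, z in m, then the turn about the tool's z in degrees, then the finger opening in m, from 0 to 0.0854. A call has 1 to 12 rows; each row is the pose to reach, as a shift and turn from the pose commanded when the call began, along the tool's axes at that moment; what a row does not reach only later rows make up. A row lasts 1/8 s, in which the tool goes at most 62.5 mm and 10.7 degrees, less where a joint would pass 70% of its speed; a pose out of reach is approached as far as the arm can. A call with a gripper value outside its range is refused whole. The fingers move at their own pace and stop on an object; the grip force is fixed at half the most. Time passes only in rows, so rows that repeat a pose let the fingers close. It gives the time, the measured TCP pose, the force and the opening at its end, in the units of the state.
- ctrl.read_state(): the state, without advancing time (a new reading comes with each control period).
- imaging.get_image(name): name is "scene" or "side" or "wrist"; returns a dict with "color" (400x640x3 uint8, red, green, blue), "range_z" (400x640 float32, mm along the optical axis (not along the pixel's ray), 0 where there is no reading), "vfov" (degrees; the focal length in pixels is half the picture's height over the tangent of half this angle, whatever the lens; pixels are square), "cx", "cy" (the principal point, pixels), "k1" (the pictures are not rectified: a ray, as slopes to the right and down, at radius r is drawn at 1 + k1 r^2 times it, then the intrinsics apply), "extrinsics" (4x4, takes a point from camera to world coordinates). Camera axes: x right, y down, z forward; pixel columns grow to the right and rows downward; lengths in mm; the calibration is good to about 2 mm. A picture is of the moment at which its call begins.
- ctrl.finish_job(): hands the job in, once; it reports no verdict.
Trained networks look in a picture, given as the dict that the camera call returned (one of the last four; its "shot" number tells which), for a name from the list of things; names that differ only in an ending like _2 or _b are one class to them, and where a whole thing is asked for, a point or a joint stands for the part that bears it (a point fixed in the world has none). Each returns a list of dicts, best first, with "score" (0 to 1); they miss things now and then, are a little off and sometimes report something else, mostly with a low value. They report only what shows in the picture. A call takes as long as a camera call. They do not tell look-alikes from the thing itself.
- models.spot_in(picture, thing): "point" ([column, row] in pixels, amid what is visible of it).
- models.landmark_of(picture, thing): "point" ([column, row] in pixels: a listed point, or the origin of a listed thing).
The state is a dict: "clock": time; "qpos": joint angles; "qd": joint speeds; "tau": joint torques, N m; "eef_pos": TCP position; "tool_rot": TCP orientation; "force": force on the tool from outside, world axes, zero at the start; "torque": the same for the moment, N m; "width": finger opening in mm.
Only numpy, scipy, OpenCV 4.12 (cv2) and the standard library are available. Lean on these libraries where they do the work, as an engineer would, in place of code of your own. Each camera call takes 0.05 s, during which the arm holds its last target.

## Working session

There is one attempt and no reset: what is moved stays moved. The work goes in short steps, Python scripts to look and compute and a tool call to move; the robot and the scene stay as the last step left them, time stands still between calls to the robot, and variables do not carry over. Pictures are saved under pics/ and viewed, and the job is handed in when it is done.

Besides the shell and the picture viewer there is one more tool, called after ">>>" as name(argument=value, ...) on one line, values as JSON. drive_tool: Moves the arm, as the interface text tells. Its arguments: {"type":"object","properties":{"deltas":{"type":"string"}},"required":["deltas"]}

```bash
mkdir -p pics; cat > h.py <<'E'
import numpy as np, cv2
from cell import ctrl, imaging, models
def shot(name,fn=None):
    p=imaging.get_image(name)
    if fn: cv2.imwrite('pics/'+fn,p['color'][:,:,::-1])
    return p
def K(p):
    f=200/np.tan(np.radians(p['vfov'])/2)
    return f
def ray(p,u,v):
    f=K(p); d=np.array([(u-p['cx'])/f,(v-p['cy'])/f],float)
    rd=np.hypot(*d); r=rd
    for _ in range(30): r=rd/(1+p['k1']*r*r)
    s=d*(r/rd if rd>0 else 1)
    return np.array([s[0],s[1],1.0])
def at_z(p,u,v,z):
    E=np.array(p['extrinsics']); d=E[:3,:3]@ray(p,u,v); o=E[:3,3]
    return o+d*(z-o[2])/d[2]
def at_depth(p,u,v):
    E=np.array(p['extrinsics']); z=p['range_z'][int(v),int(u)]
    return E[:3,:3]@(ray(p,u,v)*z)+E[:3,3]
def cloud(p):
    f=K(p);v,u=np.mgrid[0:400,0:640]
    dx=(u-p['cx'])/f;dy=(v-p['cy'])/f;rd=np.hypot(dx,dy);r=rd.copy()
    for _ in range(30): r=rd/(1+p['k1']*r*r)
    s=np.where(rd>0,r/np.maximum(rd,1e-9),1)
    z=p['range_z'];P=np.stack([dx*s*z,dy*s*z,z],-1)
    E=np.array(p['extrinsics']); W=P@E[:3,:3].T+E[:3,3]
    W[z==0]=np.nan
    return W
E
python3 - <<'E'
from h import *
for n in ['scene','side','wrist']:
    p=shot(n,n+'0.png'); print(n,p['vfov'],p['cx'],p['cy'],p['k1'],np.round(p['extrinsics'],3).tolist())
s=ctrl.read_state();print(s)
E
```

```text
scene 47.92855659294639 323.0486361851047 199.69564981663115 -0.07465296711800376 [[-0.802, 0.416, -0.429, 994.343], [0.598, 0.538, -0.595, 622.762], [-0.017, -0.733, -0.68, 760.735], [0.0, 0.0, 0.0, 1.0]]
side 43.345598810141574 318.29279534782 198.7769145460601 -0.009783433119307466 [[0.782, -0.444, 0.439, 36.439], [-0.624, -0.546, 0.559, -627.337], [-0.009, -0.711, -0.703, 862.503], [0.0, 0.0, 0.0, 1.0]]
wrist 71.30993553931258 324.63408916062093 200.26541520009184 0.001114270625422057 [[0.374, 0.895, 0.244, 181.869], [0.927, -0.361, -0.1, 627.721], [-0.002, 0.264, -0.965, 373.328], [0.0, 0.0, 0.0, 1.0]]
{'clock': 0.15, 'qpos': array([-1.25277667,  0.62915208,  0.0384386 ,  1.51813197, -0.02700644,
        0.99627296, -0.02001238]), 'qd': array([ 5.78376015e-04, -1.04156641e-03,  7.27710120e-04, -5.83793956e-04,
       -8.54171478e-04,  9.43049903e-04, -3.83556243e-05]), 'tau': array([ 1.93375396e-03, -5.63800764e+01,  1.22785136e+00, -1.93653542e+01,
        1.11398741e-02,  7.31709501e-03,  3.16683588e-05]), 'eef_pos': array([243.19062939, 602.29115235, 230.59023313]), 'tool_rot': array([-3.14014559e+00, -3.65499948e-06,  2.75776518e+00]), 'force': array([-0.03141123, -0.67243174, -0.32395279]), 'torque': array([0.01353391, 0.00133544, 0.03892165]), 'width': 85.89608806644515}
```

View pics/scene0.png

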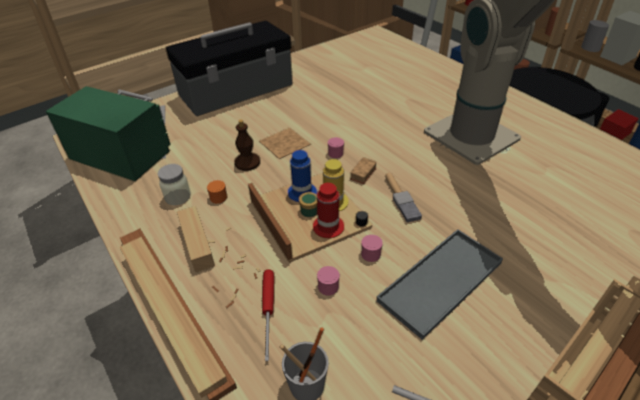

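View pics/side0.png

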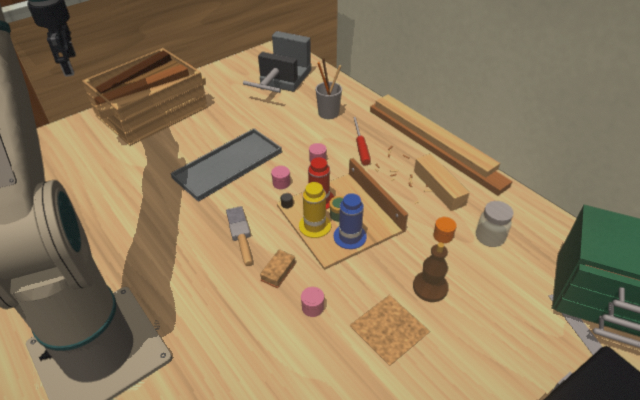

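View pics/wrist0.png

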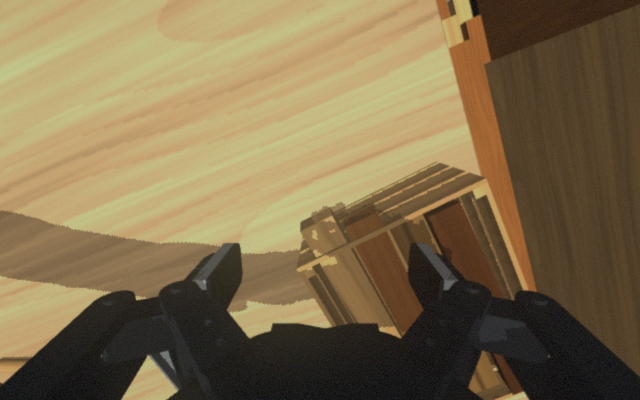

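The scene picture shows the blue can at (301,175), yellow at (333,185), red at (328,210), the tin at (309,204), the mat at (285,142), the tray at (440,282) and the lamp at (246,147). A small black item sits on the table near (362,218).

```bash
cat > m.py <<'E'
from h import *
def masks(p):
    h=cv2.cvtColor(p['color'],cv2.COLOR_RGB2HSV); H,S,V=[h[...,i].astype(int) for i in range(3)]
    return dict(red=((H<5)|(H>175))&(S>190)&(V>60), yellow=(H>22)&(H<33)&(S>190)&(V>80), blue=(H>105)&(H<125)&(S>150)&(V>40),green=(H>60)&(H<95)&(S>80))
def circfit(xy,r):
    from scipy.optimize import least_squares
    f=lambda c:np.hypot(xy[:,0]-c[0],xy[:,1]-c[1])-r
    return least_squares(f,np.median(xy,0),loss='soft_l1',f_scale=2).x
E
python3 - <<'E'
from m import *
from scipy.optimize import least_squares
for n in ['scene','side']:
    p=shot(n); W=cloud(p); o=np.array(p['extrinsics'])[:3,3]
    for c,m in masks(p).items():
        q=W[m]; q=q[np.isfinite(q).all(1)]
        q=q[(q[:,0]>350)&(q[:,0]<850)&(abs(q[:,1])<350)]
        print(n,c,len(q),end=' ')
        if c=='green': print(np.round(np.median(q,0),1)); continue
        b=q[(q[:,2]>30)&(q[:,2]<105)]
        med=np.median(b[:,:2],0); b=b[np.hypot(*(b[:,:2]-med).T)<45]
        d=(med-o[:2]);d/=np.hypot(*d)
        f=lambda x:np.hypot(b[:,0]-x[0],b[:,1]-x[1])-25
        r=least_squares(f,med+d*20,loss='soft_l1',f_scale=2)
        t=q[(q[:,2]>120)]
        print('body',np.round(r.x,1),len(b),'top',np.round(np.median(t,0),1) if len(t) else None, (t[:,:2].min(0)+t[:,:2].max(0))/2 if len(t) else None)
    for t in ['can_red','can_yellow','can_blue','tin','pad_red','pad_yellow','pad_blue','tray','mat','lamp']:
        for r in models.landmark_of(p,t)[:3]:
            u,v=r['point']; z={'c':15,'p':12,'t':0,'m':0,'l':0}[t[0]]
            if t=='tin': z=12
            print(n,t,round(r['score'],2),np.round(r['point']),np.round(at_z(p,u,v,z)[:2],1))
E
```

```text
scene red 1199 body [564.4  46.2] 277 top [568.8  51.8 129. ] [567.51202827  48.83817424]
scene yellow 0
  return _methods._mean(a, axis=axis, dtype=dtype,
  ret = um.true_divide(
Traceback (most recent call last):
ValueError: Initial guess is outside of provided bounds
```

```bash
python3 - <<'E'
from m import *
# orthographic top-down maps from both clouds
S=1.0 # px per mm
for n in ['scene','side']:
    p=shot(n); W=cloud(p).reshape(-1,3); C=p['color'].reshape(-1,3)
    ok=np.isfinite(W).all(1)&(W[:,2]>-15)&(W[:,2]<200)
    W=W[ok];C=C[ok]
    im=np.zeros((600,800,3),np.uint8)
    r=np.round(850-W[:,0]).astype(int); c=np.round(400-W[:,1]).astype(int)
    k=(r>=0)&(r<598)&(c>=0)&(c<798)
    o=np.argsort(W[k][:,2])
    for dr in range(3):
        for dc in range(3): im[r[k][o]+dr,c[k][o]+dc]=C[k][o][:,::-1]
    cv2.imwrite(f'pics/top_{n}.png',im)
E
cat > loc.py <<'E'
from m import *
from scipy.optimize import least_squares
def masks(p):
    h=cv2.cvtColor(p['color'],cv2.COLOR_RGB2HSV); H,S,V=[h[...,i].astype(int) for i in range(3)]
    return dict(red=((H<5)|(H>175))&(S>180)&(V>60), yellow=(H>22)&(H<33)&(S>160)&(V>60), blue=(H>105)&(H<125)&(S>150)&(V>40),green=(H>60)&(H<95)&(S>80))
def cans(p,zb=15,region=None):
    W=cloud(p); o=np.array(p['extrinsics'])[:3,3]; out={}
    for c,m in masks(p).items():
        if c=='green': continue
        q=W[m]; q=q[np.isfinite(q).all(1)]
        q=q[(q[:,0]>350)&(q[:,0]<720)&(abs(q[:,1])<400)]
        b=q[(q[:,2]>zb+30)&(q[:,2]<zb+92)]
        if len(b)<20: out[c]=None; continue
        med=np.median(b[:,:2],0); b=b[np.hypot(*(b[:,:2]-med).T)<45]
        d=(med-o[:2]);d/=np.hypot(*d)
        f=lambda x:np.hypot(b[:,0]-x[0],b[:,1]-x[1])-25
        r=least_squares(f,med+d*20,loss='soft_l1',f_scale=2)
        t=q[(q[:,2]>zb+108)]
        out[c]=(np.round(r.x,1),len(b),np.round(np.r_[(t[:,:2].min(0)+t[:,:2].max(0))/2,np.median(t[:,2])],1) if len(t)>5 else None,np.round(np.std(f(r.x)),1))
    return out
E
python3 - <<'E'
from loc import *
for n in ['scene','side']:
    p=shot(n)
    for k,v in cans(p).items(): print(n,k,v)
    W=cloud(p); m=masks(p)['green'];q=W[m];q=q[(q[:,0]>450)&(q[:,0]<700)&(abs(q[:,1])<200)];print('green',np.round(np.median(q,0),1),len(q))
    for t in ['can_red','can_yellow','can_blue','tin','pad_red','pad_yellow','pad_blue','tray','mat','lamp']:
        for r in models.landmark_of(p,t)[:3 if t=='tin' else 1]:
            u,v=r['point']; z={'c':15,'p':12,'t':0,'m':0,'l':0}[t[0]]
            if t=='tin': z=12
            print(n,t,round(r['score'],2),np.round(r['point']),np.round(at_z(p,u,v,z)[:2],1))
E
```

```text
scene red (array([564.3,  46.1]), 282, array([567.9,  48.4, 129. ]), np.float64(1.1))
scene yellow None
scene blue (array([544.4, -88.7]), 286, array([547.9, -84.9, 129. ]), np.float64(1.4))
green [576.2 -13.4  33.8] 147
scene can_red 0.91 [328. 224.] [563.1  44.6]
scene can_blue 0.96 [304. 190.] [538.2 -88. ]
scene tin 0.76 [372. 253.] [539.8 169.4]
scene tin 0.75 [334. 151.] [ 379.9 -172.5]
scene tin 0.7 [326. 286.] [670.2 178.9]
scene pad_red 0.76 [327. 225.] [565.6  43.5]
scene pad_yellow 0.42 [331. 203.] [513.3  -9.1]
scene pad_blue 0.59 [301. 190.] [543.4 -93.4]
scene tray 0.74 [304. 188.] [ 525.3 -106.7]
scene mat 0.78 [284. 142.] [ 457.1 -308.5]
side red None
side yellow None
side blue None
green [nan nan nan] 0
side can_red 0.69 [318. 196.] [572.1  55.7]
side can_yellow 0.61 [314. 224.] [505.2 -11. ]
side can_blue 0.6 [348. 238.] [539.  -92.8]
side tin 0.93 [313. 305.] [ 372.2 -177.5]
side tin 0.82 [315. 159.] [651.3 169.5]
side tin 0.76 [283. 182.] [535.6 150.3]
side pad_red 0.72 [430. 288.] [ 582.  -295.5]
side pad_yellow 0.7 [314. 223.] [511.2  -5.5]
side pad_blue 0.59 [351. 235.] [551.8 -87.7]
side tray 0.8 [226. 161.] [472.6 324.1]
side mat 0.65 [390. 327.] [ 460.7 -304.6]
side lamp 0.92 [429. 288.] [ 587.8 -290.6]
  return _methods._mean(a, axis=axis, dtype=dtype,
  ret = um.true_divide(
```

View pics/top_scene.png

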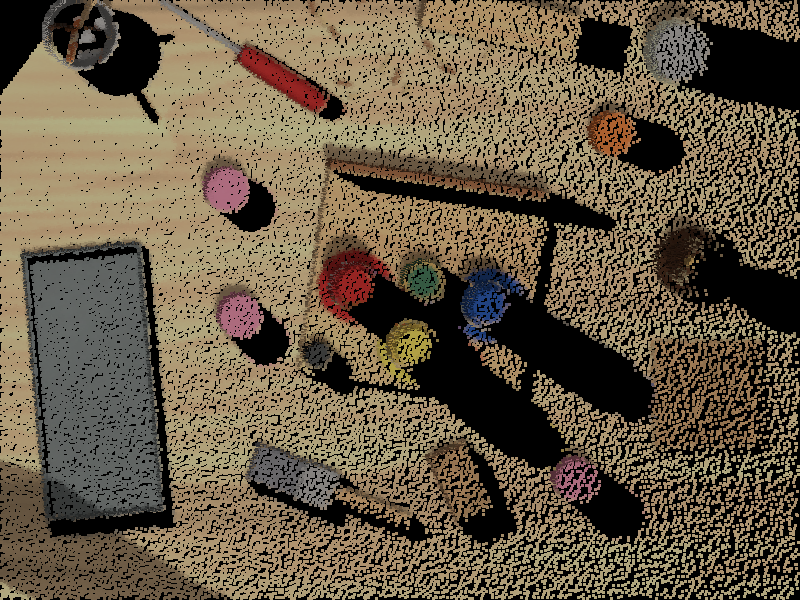

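View pics/top_side.png

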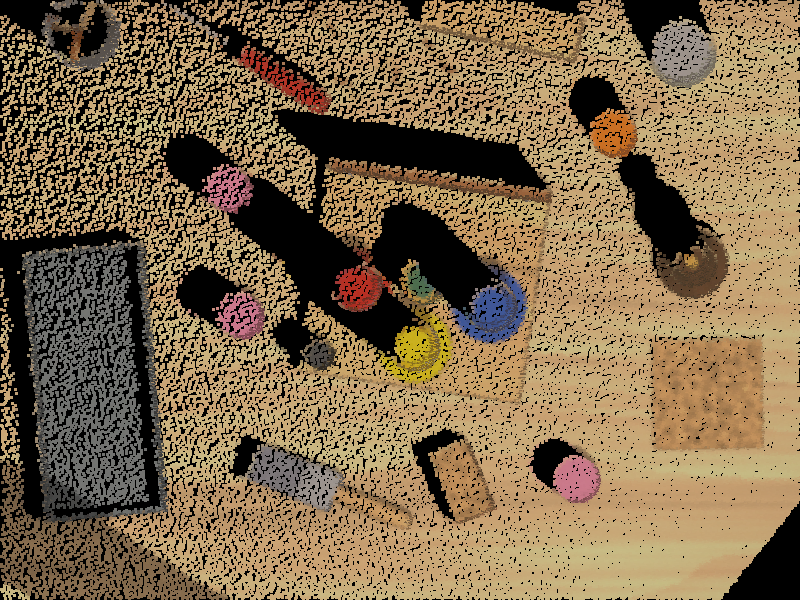

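The top-down maps (row = 850−x, col = 400−y) show the layout clearly. The stand is yawed about −7°, the tray sits at about (468,305), and the mat at about (455,−308). Next I'll refine these numbers.

```bash
python3 - <<'E'
from loc import *
Ws=[]
for n in ['scene','side']:
    p=shot(n); W=cloud(p).reshape(-1,3); C=p['color'].reshape(-1,3); ok=np.isfinite(W).all(1); W=W[ok];C=C[ok]
    print(n,'table z',np.median(W[(abs(W[:,0]-420)<40)&(abs(W[:,1]-60)<40),2]))
    h=cv2.cvtColor(C[None],cv2.COLOR_RGB2HSV)[0].astype(int)
    # cans: caps & bodies in cylinders around rough guesses
    for c,g in dict(red=(563,47),yellow=(504,-13),blue=(545,-88),tin=(569,-21),black=(497,82)).items():
        d=np.hypot(W[:,0]-g[0],W[:,1]-g[1])
        if c in('tin','black'):
            k=(d<32)&(W[:,2]>(45 if c=='tin' else 16)); q=W[k]
            if c=='tin': k2=q[:,2]<60;q=q[k2]
            print(' ',c,len(q),'med',np.round(np.median(q,0),1),'mid',np.round((np.percentile(q,3,axis=0)+np.percentile(q,97,axis=0))/2,1), 'z',np.percentile(q[:,2],[5,95]))
            continue
        q=W[(d<40)&(W[:,2]>124)&(W[:,2]<140)]
        b=W[(d<40)&(W[:,2]>40)&(W[:,2]<106)]
        f=lambda x:np.hypot(b[:,0]-x[0],b[:,1]-x[1])-25
        r=least_squares(f,g,loss='soft_l1',f_scale=2)
        pad=W[(d<45)&(W[:,2]<20)&(W[:,2]>8)]; 
        print(' ',c,'cap',len(q),np.round((np.percentile(q,2,axis=0)+np.percentile(q,98,axis=0))/2,1),'body',np.round(r.x,1),len(b))
    # rects via depth/height+colour
    for nm,k in dict(tray=(W[:,0]>310)&(W[:,0]<630)&(W[:,1]>215)&(W[:,1]<400)&(W[:,2]>10)&(W[:,2]<25)).items():
        q=W[k][:,:2].astype(np.float32); print(' ',nm,len(q),cv2.minAreaRect(q))
    k=(W[:,0]>350)&(W[:,0]<560)&(W[:,1]<-235)&(W[:,1]>-385)&(abs(W[:,2])<12)&(W[:,2]>2.2)
    q=W[k][:,:2].astype(np.float32); print('  mat',len(q),cv2.minAreaRect(q), np.median(q,0), np.median(W[k][:,2]))
    k=(W[:,0]>420)&(W[:,0]<720)&(abs(W[:,1]+20)<150)&(W[:,2]>9)&(W[:,2]<14.0)
    q=W[k][:,:2].astype(np.float32); print('  stand',len(q),cv2.minAreaRect(q))
    k=(W[:,0]>550)&(W[:,0]<720)&(abs(W[:,1]+35)<150)&(W[:,2]>56)&(W[:,2]<64)
    q=W[k]; q=q[q[:,0]>620][:,:2].astype(np.float32); print('  rail',len(q),cv2.minAreaRect(q))
    k=(W[:,0]>520)&(W[:,0]<660)&(W[:,1]<-220)&(W[:,1]>-370)&(W[:,2]>20)
    q=W[k];print('  lamp',np.median(q,0),q[:,2].max())
E
```

```text
scene table z -0.2634724128391781
  red cap 187 [565.7  48.  128.1] body [564.4  46.1] 487
  yellow cap 156 [506.2  -9.9 128.3] body [504.9 -11.9] 220
  blue cap 147 [545.5 -87.2 128.6] body [544.4 -88.8] 433
  tin 222 med [572.3 -19.2  51.4] mid [571.3 -20.3  50.4] z [47.26393932 54.45666882]
  black 167 med [500.5  88.7  34.6] mid [498.2  85.4  28. ] z [18.47860568 38.23008479]
  tray 973 ((469.67156982421875, 308.0978698730469), (273.3124084472656, 120.78849029541016), 5.132193088531494)
  mat 814 ((455.2922668457031, -310.6287536621094), (209.25230407714844, 148.3358917236328), 0.17675237357616425) [ 458.56482 -302.01422] 3.9606595377986764
  stand 2774 ((570.476806640625, -20.93035888671875), (225.7204132080078, 216.99952697753906), 81.66341400146484)
  rail 389 ((671.44970703125, -36.252403259277344), (223.7385711669922, 12.307857513427734), 81.6700210571289)
  lamp [ 595.09558375 -277.57850056   76.13634996] 138.22642005741636
side table z 0.25166305944225087
  red cap 173 [565.7  45.5 129. ] body [567.4  46.8] 217
  yellow cap 196 [506.3 -13.1 128.7] body [507.7 -11.1] 478
  blue cap 211 [545.8 -89.4 128.9] body [547.4 -87.9] 482
  tin 147 med [563.3 -16.1  52.2] mid [568.5 -17.9  51.5] z [48.69875788 54.63973482]
  black 161 med [494.8  77.2  35.1] mid [496.6  80.7  28.2] z [17.69998814 39.11556619]
  tray 791 ((470.42681884765625, 307.45684814453125), (273.1695861816406, 128.5227508544922), 5.326125144958496)
  mat 2804 ((455.17205810546875, -310.02923583984375), (209.53282165527344, 149.6497344970703), 0.016171753406524658) [ 457.21075 -307.3474 ] 3.9751270355740758
  stand 2905 ((569.3612060546875, -23.312576293945312), (227.43885803222656, 214.7461700439453), 82.06851959228516)
  rail 390 ((672.5398559570312, -37.804443359375), (224.5806121826172, 16.054668426513672), 81.61942291259766)
  lamp [ 579.39347514 -297.36891734   80.17212456] 140.6312040791147
```

>>> drive_tool(deltas="-0.015 -0.015 0 -2 0.085; -0.05 -0.05 0 -4 0.085; -0.09 -0.09 0 -6 0.085; -0.13 -0.13 0 -8 0.085; -0.17 -0.17 0 -10 0.085; -0.21 -0.21 0 -12 0.085; -0.25 -0.25 0 -14 0.085; -0.29 -0.29 0 -16 0.085; -0.33 -0.33 0 -18 0.085; -0.37 -0.37 0 -20 0.085; -0.41 -0.41 0 -21 0.085; -0.43 -0.43 0 -22 0.085")

```text
clock: 3.0
eef_pos: [482.1, 39.4, 231.6]
tool_rot: [-3.141, 0.001, 3.138]
force: [-0.2, 1.2, 0.1]
width: 84.7
```

>>> drive_tool(deltas="-0.010 -0.02 0 0 0.085; -0.021 -0.045 0 0 0.085; -0.024 -0.0515 0.02 0 0.085; -0.024 -0.0515 0.05 0 0.085; -0.024 -0.0515 0.07 0 0.085; -0.024 -0.0515 0.07 0 0.085")

```text
clock: 3.75
eef_pos: [504.1, -8.6, 160.3]
tool_rot: [-3.142, -0.003, -3.142]
force: [0.2, 0.7, 0.2]
width: 84.8
```

```bash
python3 - <<'E'
from h import *
p=shot('wrist','w1.png'); print(ctrl.read_state()['eef_pos'],ctrl.read_state()['tool_rot'],ctrl.read_state()['qpos'])
E
```

```text
[504.93678781  -8.50577991 161.22763662] [-3.14158987e+00 -8.47163994e-04 -3.14147999e+00] [-3.76413086e-02  5.24190180e-01 -1.54103802e-03  1.98881762e+00
  1.25903325e-03  6.29432374e-01  1.53091516e+00]
```

View pics/w1.png

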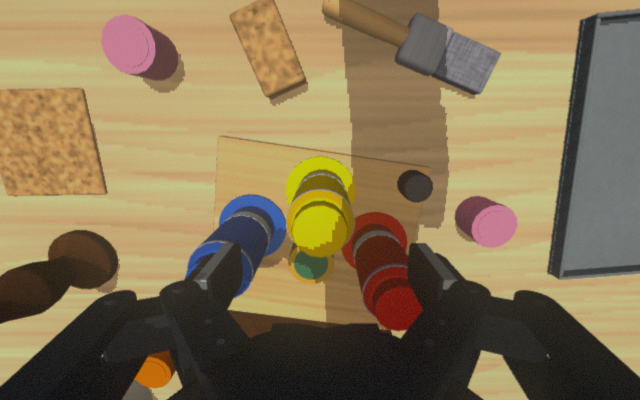

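The wrist view shows the yellow can centred ahead of the fingers at (320,215), with blue on the left and red on the right clear of the line down. I'll correct by 3 mm and descend.

>>> drive_tool(deltas="-0.001 -0.0035 0.015 0 0.085; -0.001 -0.0035 0.04 0 0.085; -0.001 -0.0035 0.065 0 0.085; -0.001 -0.0035 0.082 0 0.085; -0.001 -0.0035 0.089 0 0.085; -0.001 -0.0035 0.089 0 0.085; -0.001 -0.0035 0.089 0 0.04; -0.001 -0.0035 0.089 0 0.04; -0.001 -0.0035 0.089 0 0.04; -0.001 -0.0035 0.089 0 0.04; -0.001 -0.0035 0.089 0 0.04; -0.001 -0.0035 0.089 0 0.04")

```text
clock: 5.3
eef_pos: [506.6, -12.0, 73.3]
tool_rot: [-3.142, 0.002, -3.142]
force: [-0.4, -0.2, 5.6]
width: 48.8
```

>>> drive_tool(deltas="0 0 -0.02 0 0.04; 0 0 -0.06 0 0.04; 0 0 -0.10 0 0.04; 0 0 -0.13 0 0.04; 0.01 0.02 -0.14 0 0.04; 0.025 0.06 -0.14 0 0.04; 0.04 0.11 -0.14 0 0.04; 0.06 0.16 -0.14 0 0.04; 0.08 0.21 -0.14 0 0.04; 0.096 0.26 -0.14 0 0.04; 0.11 0.297 -0.14 0 0.04; 0.116 0.3125 -0.14 0 0.04")

```text
clock: 6.8
eef_pos: [388.6, 302.7, 212.4]
tool_rot: [3.141, -0.0, -3.138]
force: [0.6, -1.8, -2.3]
width: 49.0
```

```bash
python3 - <<'E'
from h import *
p=shot('side','s1.png'); s=ctrl.read_state();print(s['eef_pos'],s['width'])
E
```

```text
[388.30477922 303.85785652 212.39669961] 48.87961588344909
```

View pics/s1.png

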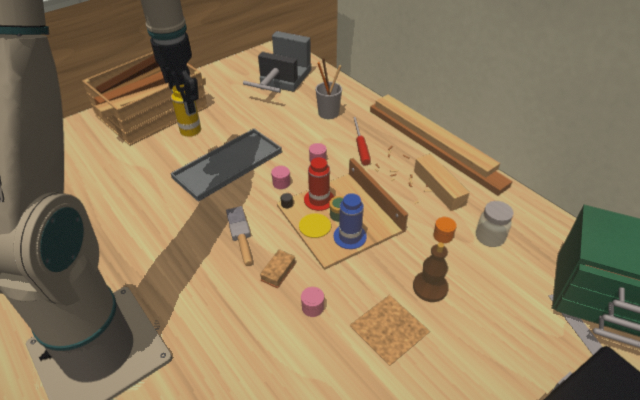

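Yellow is held upright above the tray at (187,113). Lowering it.

>>> drive_tool(deltas="0 0 0.02 0 0.04; 0 0 0.055 0 0.04; 0 0 0.09 0 0.04; 0 0 0.12 0 0.04; 0 0 0.14 0 0.04; 0 0 0.145 0 0.04; 0 0 0.148 0 0.04; 0 0 0.149 0 0.04; 0 0 0.149 0 0.04; 0 0 0.149 0 0.04")

```text
clock: 8.1
eef_pos: [390.2, 300.7, 63.8]
tool_rot: [3.141, 0.001, -3.141]
force: [0.2, 0.1, -2.0]
width: 48.8
```

>>> drive_tool(deltas="0 0 0.001 0 0.04; 0 0 0.002 0 0.04; 0 0 0.002 0 0.04")

```text
clock: 8.48
eef_pos: [390.1, 300.7, 62.3]
tool_rot: [3.141, 0.001, -3.141]
force: [-2.3, 0.6, 9.7]
width: 48.8
```

>>> drive_tool(deltas="0 0 0 0 0.06; 0 0 0 0 0.085; 0 0 0 0 0.085; 0 0 0 0 0.085; 0 0 -0.02 0 0.085; 0 0 -0.07 0 0.085; 0 0 -0.12 0 0.085; -0.01 -0.015 -0.14 0 0.085; -0.04 -0.055 -0.14 0 0.085; -0.075 -0.105 -0.14 0 0.085; -0.11 -0.155 -0.14 0 0.085; -0.145 -0.21 -0.14 0 0.085")

```text
clock: 9.98
eef_pos: [534.6, 91.4, 201.3]
tool_rot: [3.141, 0.0, -3.141]
force: [1.4, 0.9, 0.3]
width: 85.0
```

>>> drive_tool(deltas="-0.026 -0.035 0 0 0.085; -0.031 -0.0435 0.01 0 0.085; -0.031 -0.0435 0.04 0 0.085; -0.031 -0.0435 0.065 0 0.085; -0.031 -0.0435 0.07 0 0.085; -0.031 -0.0435 0.07 0 0.085")

```text
clock: 10.72
eef_pos: [564.3, 50.1, 131.3]
tool_rot: [3.141, -0.001, -3.14]
force: [0.4, 0.5, -0.1]
width: 85.0
```

```bash
python3 - <<'E'
from h import *
p=shot('wrist','w2.png'); p=shot('scene','sc2.png'); s=ctrl.read_state();print(s['eef_pos'],s['width'])
E
python3 -c "
import cv2,numpy as np
a=cv2.imread('pics/w2.png');b=cv2.imread('pics/sc2.png');cv2.imwrite('pics/c2.png',cv2.resize(np.vstack([a,b]),(480,600)))"
```

```text
[565.18257027  49.78803867 132.20780445] 84.91157294255073
```

View pics/c2.png

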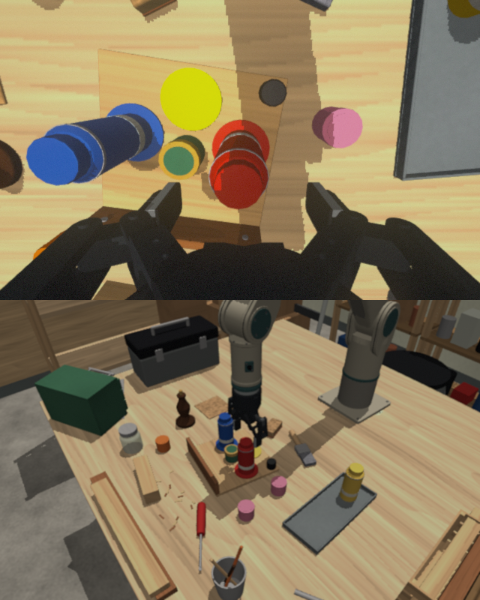

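Yellow stands upright in the near slot of the tray, and the fingers straddle red. Descending.

>>> drive_tool(deltas="0 0 0.015 0 0.085; 0 0 0.035 0 0.085; 0 0 0.052 0 0.085; 0 0 0.059 0 0.085; 0 0 0.059 0 0.085; 0 0 0.059 0 0.04; 0 0 0.059 0 0.04; 0 0 0.059 0 0.04; 0 0 0.059 0 0.04; 0 0 0.059 0 0.04; 0 0 0.059 0 0.04")

```text
clock: 12.2
eef_pos: [565.3, 48.9, 73.2]
tool_rot: [-3.141, 0.002, 3.141]
force: [0.2, -1.0, 6.0]
width: 48.6
```

>>> drive_tool(deltas="0 0 -0.02 0 0.04; 0 0 -0.06 0 0.04; 0 0 -0.10 0 0.04; 0 0 -0.13 0 0.04; 0.002 0.02 -0.14 0 0.04; 0.004 0.055 -0.14 0 0.04; 0.006 0.10 -0.14 0 0.04; 0.008 0.145 -0.14 0 0.04; 0.01 0.19 -0.14 0 0.04; 0.012 0.23 -0.14 0 0.04; 0.014 0.257 -0.14 0 0.04; 0.0155 0.267 -0.14 0 0.04")

```text
clock: 13.7
eef_pos: [546.4, 319.9, 210.6]
tool_rot: [3.141, -0.003, -3.137]
force: [0.4, 0.7, -1.9]
width: 48.8
```

>>> drive_tool(deltas="0 0 0.02 0 0.04; 0 0 0.055 0 0.04; 0 0 0.09 0 0.04; 0 0 0.12 0 0.04; 0 0 0.14 0 0.04; 0 0 0.145 0 0.04; 0 0 0.148 0 0.04; 0 0 0.149 0 0.04; 0 0 0.149 0 0.04; 0 0 0.149 0 0.04")

```text
clock: 14.95
eef_pos: [549.3, 316.5, 63.9]
tool_rot: [3.141, 0.001, -3.141]
force: [0.1, -0.1, -2.4]
width: 48.9
```

>>> drive_tool(deltas="0 0 0.001 0 0.04; 0 0 0.002 0 0.04; 0 0 0.002 0 0.04; 0 0 0.002 0 0.06; 0 0 0.002 0 0.085; 0 0 0.002 0 0.085; 0 0 0.002 0 0.085; 0 0 -0.02 0 0.085; 0 0 -0.07 0 0.085; 0 0 -0.12 0 0.085; 0 0 -0.14 0 0.085")

```text
clock: 16.32
eef_pos: [550.5, 317.1, 206.8]
tool_rot: [3.139, 0.005, -3.141]
force: [-0.0, -0.7, -0.9]
width: 84.9
```

>>> drive_tool(deltas="0 -0.015 0 0 0.085; 0 -0.05 0 0 0.085; 0 -0.095 0 0 0.085; 0 -0.14 0 0 0.085; 0 -0.185 0 0 0.085; 0 -0.23 0 0 0.085; 0 -0.275 0 0 0.085; 0 -0.32 0 0 0.085; 0.002 -0.36 0 0 0.085; 0.0035 -0.39 0 0 0.085; 0.0035 -0.404 0 0 0.085; 0.0035 -0.404 0 0 0.085")

```text
clock: 17.82
eef_pos: [544.8, -88.6, 202.5]
tool_rot: [3.141, -0.002, 3.14]
force: [0.4, 0.2, 0.2]
width: 84.8
```

>>> drive_tool(deltas="0 0 0.02 0 0.085; 0 0 0.045 0 0.085; 0 0 0.065 0 0.085; 0 0 0.07 0 0.085; 0 0 0.07 0 0.085")

```text
clock: 18.45
eef_pos: [545.7, -86.6, 133.3]
tool_rot: [3.141, -0.0, -3.14]
force: [-0.1, 0.3, 0.0]
width: 85.0
```

```bash
python3 - <<'E'
from h import *
a=shot('wrist'); b=shot('scene'); s=ctrl.read_state();print(s['eef_pos'],s['width'])
cv2.imwrite('pics/c3.png',cv2.resize(np.vstack([a['color'],b['color']]),(480,600))[:,:,::-1])
E
```

```text
[546.25619296 -87.25429382 134.00335303] 84.89531759231049
```

View pics/c3.png

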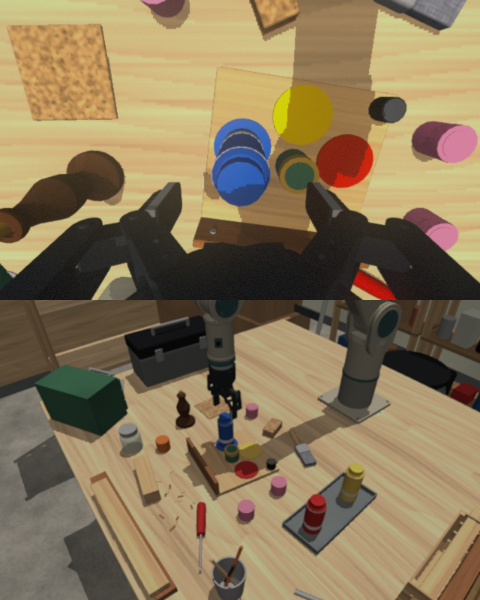

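Red and yellow both stand upright in the tray, and blue is centred between the fingers. Descending 62 mm to grip it.

>>> drive_tool(deltas="0 0 0.015 0 0.085; 0 0 0.035 0 0.085; 0 0 0.053 0 0.085; 0 0 0.061 0 0.085; 0 0 0.061 0 0.085; 0 0 0.061 0 0.04; 0 0 0.061 0 0.04; 0 0 0.061 0 0.04; 0 0 0.061 0 0.04; 0 0 0.061 0 0.04; 0 0 0.061 0 0.04")

```text
clock: 19.92
eef_pos: [546.2, -88.0, 73.2]
tool_rot: [-3.141, 0.002, 3.142]
force: [0.0, -0.5, 6.0]
width: 48.7
```

>>> drive_tool(deltas="0 0 -0.02 0 0.04; 0 0 -0.06 0 0.04; 0 0 -0.10 0 0.04; 0 0 -0.13 0 0.04; 0.002 0.015 -0.14 0 0.04; 0.008 0.045 -0.14 0 0.04; 0.016 0.085 -0.14 0 0.04; 0.024 0.13 -0.14 0 0.04; 0.033 0.175 -0.14 0 0.04; 0.042 0.22 -0.14 0 0.04; 0.05 0.265 -0.14 0 0.04; 0.059 0.31 -0.14 0 0.04")

```text
clock: 21.42
eef_pos: [484.5, 224.4, 211.0]
tool_rot: [-3.141, -0.003, -3.14]
force: [0.1, -0.1, -2.0]
width: 48.4
```

>>> drive_tool(deltas="0.008 0.04 0 0 0.04; 0.014 0.07 0 0 0.04; 0.017 0.0855 0 0 0.04; 0.017 0.0855 0 0 0.04; 0.017 0.0855 0 0 0.04; 0.017 0.0855 0.01 0 0.04")

```text
clock: 22.18
eef_pos: [470.7, 306.4, 202.5]
tool_rot: [3.141, 0.002, 3.139]
force: [1.0, -0.5, -3.0]
width: 48.6
```

```bash
python3 - <<'E'
from loc import *
p=shot('side','s4.png'); s=ctrl.read_state();print(s['eef_pos'],s['width'])
print(cans(p,4))
p=shot('scene','s5.png');print(cans(p,4))
E
```

```text
[469.54009284 305.96073942 200.75822317] 48.846128926082244
{'red': (array([551.6, 314.5]), 272, array([547.9, 309.4, 118.3]), np.float64(1.6)), 'yellow': (array([391.5, 302. ]), 241, array([389.7, 298.3, 118.6]), np.float64(1.9)), 'blue': None}
{'red': (array([549.9, 313.3]), 346, array([552.2, 315.5, 117.7]), np.float64(0.9)), 'yellow': None, 'blue': None}
```

View pics/s4.png

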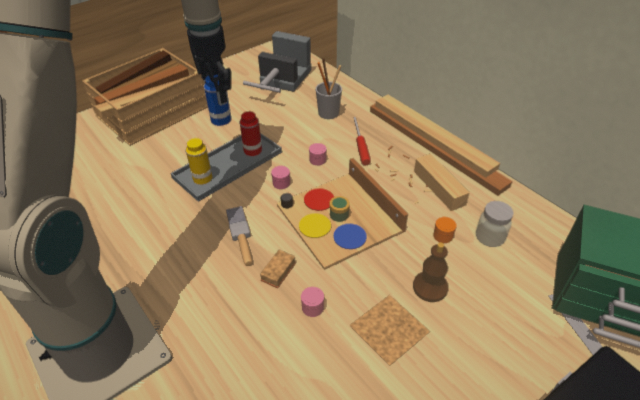

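Blue hangs upright over the gap between yellow (199,160) and red (251,133). Lowering it; the tin at (340,207) is now exposed.

>>> drive_tool(deltas="0 0 0.02 0 0.04; 0 0 0.055 0 0.04; 0 0 0.09 0 0.04; 0 0 0.115 0 0.04; 0 0 0.13 0 0.04; 0 0 0.136 0 0.04; 0 0 0.138 0 0.04; 0 0 0.138 0 0.04; 0 0 0.138 0 0.04")

```text
clock: 23.4
eef_pos: [470.0, 308.1, 65.1]
tool_rot: [3.141, 0.001, -3.141]
force: [-0.4, -0.5, -2.2]
width: 48.8
```

>>> drive_tool(deltas="0 0 0.001 0 0.04; 0 0 0.002 0 0.04; 0 0 0.003 0 0.04; 0 0 0.003 0 0.04; 0 0 0.003 0 0.06; 0 0 0.003 0 0.085; 0 0 0.003 0 0.085; 0 0 0.003 0 0.085; 0 0 -0.02 0 0.085; 0 0 -0.07 0 0.085; 0 0 -0.12 0 0.085; 0 0 -0.14 0 0.085")

```text
clock: 24.9
eef_pos: [470.8, 308.6, 207.4]
tool_rot: [3.139, 0.004, -3.142]
force: [-0.6, 0.2, -1.2]
width: 85.0
```

```bash
python3 - <<'E'
from loc import *
for n in ['side','scene']:
    p=shot(n,n+'6.png'); s=ctrl.read_state();print(s['eef_pos'],s['width'])
    print(cans(p,4))
    W=cloud(p).reshape(-1,3);W=W[np.isfinite(W).all(1)]
    d=np.hypot(W[:,0]-570,W[:,1]+20); q=W[(d<34)&(W[:,2]>49.5)&(W[:,2]<60)]
    print('tin top',len(q),(np.percentile(q,1,axis=0)+np.percentile(q,99,axis=0))/2, q.min(0),q.max(0))
    b=W[(d<34)&(W[:,2]>20)&(W[:,2]<46)]
    print('tin body',least_squares(lambda x:np.hypot(b[:,0]-x[0],b[:,1]-x[1])-23,[570,-20],loss='soft_l1',f_scale=2).x)
    # mat edges
    h=cv2.cvtColor(p['color'],cv2.COLOR_RGB2HSV)
    Wf=cloud(p); k=(abs(Wf[...,0]-456)<75)&(abs(Wf[...,1]+308)<75)
    m=k&(Wf[...,2]>2.3)&(Wf[...,2]<8); m=cv2.morphologyEx(m.astype(np.uint8),cv2.MORPH_OPEN,np.ones((3,3)))>0
    q=Wf[m][:,:2].astype(np.float32);print('mat',cv2.minAreaRect(q))
E
```

```text
[471.47852148 309.12274803 208.82908903] 84.83737823814192
{'red': (array([551.7, 314.4]), 267, array([547.8, 310.7, 118.7]), np.float64(1.8)), 'yellow': (array([391.7, 302.2]), 238, array([390.1, 299.4, 118.4]), np.float64(1.7)), 'blue': (array([471.3, 307.9]), 283, array([467.4, 303.6, 118.3]), np.float64(1.8))}
tin top 231 [571.06223774 -23.20493654  52.65405424] [547.11890378 -45.74334876  49.52046812] [594.59134559  -0.82510589  55.99043028]
tin body [572.63583448 -21.17173753]
mat ((457.7693176269531, -306.9103698730469), (110.05810546875, 109.21055603027344), 1.2091667652130127)
[470.96551138 308.72522921 206.78876464] 85.00270867633971
{'red': (array([549.9, 313.3]), 349, array([551.3, 315.3, 117.7]), np.float64(0.8)), 'yellow': None, 'blue': (array([469. , 307.1]), 365, array([470.9, 308.8, 117.8]), np.float64(0.9))}
tin top 200 [569.53050737 -22.00107642  52.36556913] [547.62929405 -45.4372938   49.55937359] [591.40986575   2.05005263  55.4721651 ]
tin body [568.74156282 -22.69643173]
mat ((455.804931640625, -304.09942626953125), (111.23013305664062, 111.21646881103516), 1.7770919799804688)
```

View pics/scene6.png

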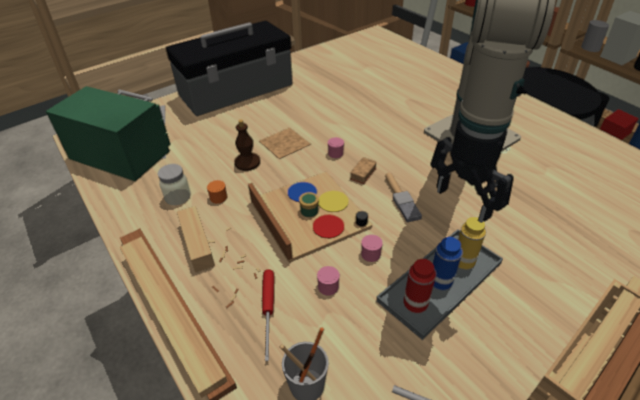

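All three cans stand upright in a row in the tray, at (420,285), (447,262) and (472,242). The tin sits at (570.5,−22) and the mat centre at (456.7,−306). Going to the tin.

>>> drive_tool(deltas="-0.004 -0.015 0 0 0.085; -0.014 -0.045 0 0 0.085; -0.027 -0.09 0 0 0.085; -0.041 -0.135 0 0 0.085; -0.055 -0.18 0 0 0.085; -0.069 -0.225 0 0 0.085; -0.082 -0.27 0 0 0.085; -0.093 -0.305 0 0 0.085; -0.099 -0.325 0.01 0 0.085; -0.1005 -0.330 0.04 0 0.085; -0.1005 -0.330 0.07 0 0.085; -0.1005 -0.330 0.09 0 0.085")

```text
clock: 26.5
eef_pos: [568.0, -21.8, 111.2]
tool_rot: [3.141, -0.005, -3.141]
force: [0.9, 0.4, 0.3]
width: 84.9
```

>>> drive_tool(deltas="0 0 0.01 0 0.085; 0 0 0.01 0 0.085; 0 0 0.01 0 0.085")

```text
clock: 26.88
eef_pos: [570.5, -22.1, 104.8]
tool_rot: [3.142, 0.001, -3.141]
force: [-0.1, 0.7, 0.5]
width: 85.5
```

```bash
python3 - <<'E'
from h import *
a=shot('wrist','w7.png');  s=ctrl.read_state();print(s['eef_pos'],s['width'])
E
```

```text
[570.66806582 -22.11865542 104.99528839] 84.8502679830924
```

View pics/w7.png

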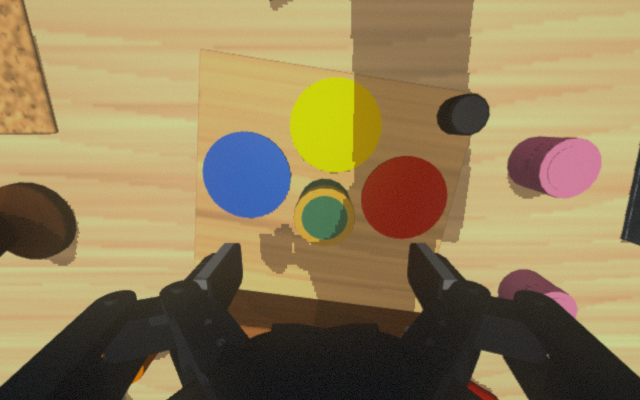

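The tin is centred at (325,215) between the jaws. Descending to TCP z ≈ 24.

>>> drive_tool(deltas="0 0 0.015 0 0.085; 0 0 0.04 0 0.085; 0 0 0.062 0 0.085; 0 0 0.076 0 0.085; 0 0 0.081 0 0.085; 0 0 0.081 0 0.085; 0 0 0.081 0 0.035; 0 0 0.081 0 0.035; 0 0 0.081 0 0.035; 0 0 0.081 0 0.035; 0 0 0.081 0 0.035; 0 0 0.081 0 0.035")

```text
clock: 28.42
eef_pos: [570.6, -22.2, 24.3]
tool_rot: [-3.142, 0.001, -3.141]
force: [-0.9, -0.7, 5.7]
width: 44.1
```

>>> drive_tool(deltas="0 0 -0.02 0 0.035; 0 0 -0.06 0 0.035; 0 0 -0.09 0 0.035; 0.01 -0.01 -0.10 0 0.035; 0.025 -0.045 -0.10 0 0.035; 0.045 -0.09 -0.10 0 0.035; 0.065 -0.14 -0.10 0 0.035; 0.08 -0.185 -0.10 0 0.035; 0.095 -0.23 -0.10 0 0.035; 0.108 -0.265 -0.10 0 0.035; 0.114 -0.284 -0.10 0 0.035; 0.114 -0.284 -0.10 0 0.035")

```text
clock: 29.92
eef_pos: [453.5, -308.1, 122.3]
tool_rot: [3.141, -0.003, 3.137]
force: [0.1, 0.2, -1.7]
width: 44.3
```

>>> drive_tool(deltas="0 0 0.02 0 0.035; 0 0 0.05 0 0.035; 0 0 0.08 0 0.035; 0 0 0.097 0 0.035; 0 0 0.103 0 0.035; 0 0 0.105 0 0.035; 0 0 0.105 0 0.035; 0 0 0.105 0 0.035")

```text
clock: 30.92
eef_pos: [456.7, -306.6, 19.1]
tool_rot: [-3.141, 0.001, -3.142]
force: [1.0, 0.3, -1.4]
width: 44.2
```

```bash
python3 - <<'E'
from h import *
a=shot('side','s8.png');  s=ctrl.read_state();print(s['eef_pos'],s['width'],s['force'])
E
```

```text
[ 456.55142482 -306.54016424   18.96639767] 43.86986263665265 [-0.85640989 -0.23417816 -2.02453441]
```

View pics/s8.png

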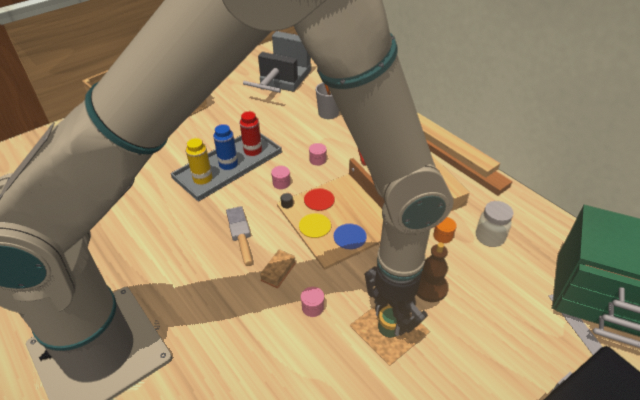

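The tin is over the middle of the mat at (390,320). Touching it down and releasing.

>>> drive_tool(deltas="0 0 0.001 0 0.035; 0 0 0.002 0 0.035; 0 0 0.003 0 0.035; 0 0 0.003 0 0.035; 0 0 0.003 0 0.06; 0 0 0.003 0 0.085; 0 0 0.003 0 0.085; 0 0 0.003 0 0.085; 0 0 -0.02 0 0.085; 0 0 -0.07 0 0.085; 0 0 -0.13 0 0.085; 0 0 -0.18 0 0.085")

```text
clock: 32.48
eef_pos: [456.3, -306.3, 200.5]
tool_rot: [-3.141, 0.001, -3.141]
force: [0.1, -1.0, 0.2]
width: 85.2
```

>>> drive_tool(deltas="0 0.02 -0.005 0 0.085; 0 0.06 -0.005 0 0.085; 0 0.11 -0.005 0 0.085; 0 0.16 -0.005 0 0.085; 0 0.21 -0.005 0 0.085; 0 0.26 -0.005 0 0.085; 0 0.31 -0.005 0 0.085; 0 0.36 -0.005 0 0.085; 0 0.40 -0.005 0 0.085; 0 0.43 -0.005 0 0.085; 0 0.45 -0.005 0 0.085")

```text
clock: 33.85
eef_pos: [454.5, 145.8, 202.2]
tool_rot: [-3.141, -0.002, -3.139]
force: [-0.3, -0.1, -0.6]
width: 85.1
```

```bash
python3 - <<'E'
from h import *
from scipy.optimize import least_squares
for n in ['side','scene']:
    p=shot(n,n+'9.png')
    W=cloud(p).reshape(-1,3);W=W[np.isfinite(W).all(1)]
    d=np.hypot(W[:,0]-457,W[:,1]+306); q=W[(d<40)&(W[:,2]>39.5)]
    print('tin top',len(q),(np.percentile(q,1,axis=0)+np.percentile(q,99,axis=0))/2, q.min(0),q.max(0))
s=ctrl.read_state();print(s['eef_pos'])
E
```

```text
tin top 433 [ 456.83338131 -306.404794     43.78021002] [ 433.33639312 -329.15780486   39.62332922] [ 480.44597672 -283.05869906   49.42656392]
tin top 133 [ 455.97935661 -304.98511241   43.66225392] [ 432.41105027 -329.7613742    39.55078681] [ 479.09753137 -279.73269974   48.88696708]
[454.73344832 146.54527386 202.35803548]
```

View pics/side9.png

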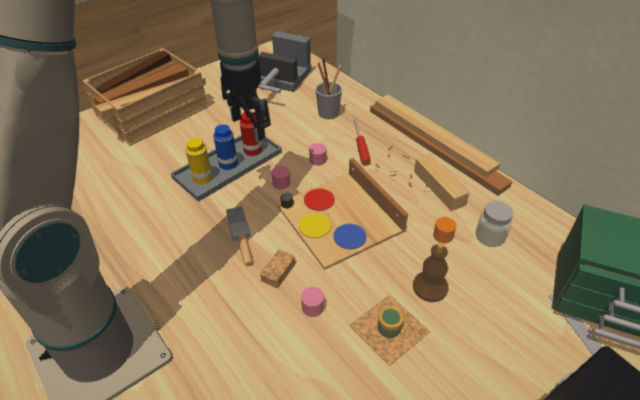

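The tin is upright in the middle of the mat at (390,320), measured (456.5,−305.8). The lamp hasn't moved. Now blue goes back.

>>> drive_tool(deltas="-0.002 0.02 0 0 0.085; -0.005 0.06 0 0 0.085; -0.01 0.11 0 0 0.085; -0.013 0.15 0 0 0.085; -0.0135 0.164 0 0 0.085; -0.0135 0.164 0 0 0.085; -0.0135 0.164 0.02 0 0.085; -0.0135 0.164 0.05 0 0.085; -0.0135 0.164 0.07 0 0.085; -0.0135 0.164 0.07 0 0.085")

```text
clock: 35.2
eef_pos: [468.9, 304.3, 132.0]
tool_rot: [-3.138, -0.003, 3.139]
force: [-0.6, 0.6, 0.5]
width: 85.0
```

>>> drive_tool(deltas="0 0 0.015 0 0.085; 0 0 0.035 0 0.085; 0 0 0.055 0 0.085; 0 0 0.067 0 0.085; 0 0 0.070 0 0.085; 0 0 0.070 0 0.085; 0 0 0.070 0 0.04; 0 0 0.070 0 0.04; 0 0 0.070 0 0.04; 0 0 0.070 0 0.04; 0 0 0.070 0 0.04; 0 0 0.070 0 0.04")

```text
clock: 36.7
eef_pos: [470.0, 307.8, 64.1]
tool_rot: [3.141, 0.001, 3.142]
force: [-0.1, -2.2, 5.8]
width: 48.4
```

>>> drive_tool(deltas="0 0 -0.02 0 0.04; 0 0 -0.06 0 0.04; 0 0 -0.10 0 0.04; 0 0 -0.13 0 0.04; -0.002 -0.015 -0.14 0 0.04; -0.008 -0.045 -0.14 0 0.04; -0.016 -0.085 -0.14 0 0.04; -0.024 -0.13 -0.14 0 0.04; -0.033 -0.175 -0.14 0 0.04; -0.042 -0.22 -0.14 0 0.04; -0.05 -0.265 -0.14 0 0.04; -0.059 -0.31 -0.14 0 0.04")

```text
clock: 38.2
eef_pos: [527.2, -5.1, 201.9]
tool_rot: [-3.141, -0.003, 3.141]
force: [2.1, 0.1, -2.7]
width: 48.8
```

>>> drive_tool(deltas="-0.008 -0.04 0 0 0.04; -0.014 -0.07 0 0 0.04; -0.017 -0.085 0 0 0.04; -0.017 -0.085 0 0 0.04; -0.017 -0.085 0.02 0 0.04; -0.017 -0.085 0.055 0 0.04; -0.017 -0.085 0.09 0 0.04; -0.017 -0.085 0.115 0 0.04; -0.017 -0.085 0.122 0 0.04; -0.017 -0.085 0.126 0 0.04; -0.017 -0.085 0.126 0 0.04; -0.017 -0.085 0.126 0 0.04")

```text
clock: 39.7
eef_pos: [546.3, -87.2, 78.2]
tool_rot: [-3.141, 0.002, -3.141]
force: [0.6, 0.6, -2.5]
width: 48.6
```

```bash
python3 - <<'E'
from h import *
a=shot('side','s10.png');  s=ctrl.read_state();print(s['eef_pos'],s['width'],s['force'])
E
```

```text
[546.21210083 -87.27908097  78.12108785] 48.62492768771788 [ 0.04034178  0.2544868  -2.21291159]
```

View pics/s10.png

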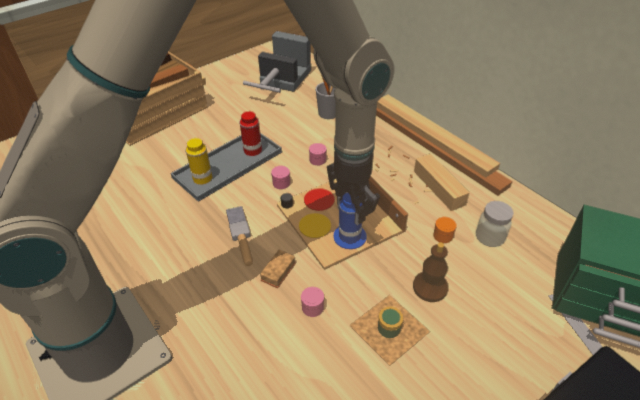

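Blue hovers 3 mm over its own pad at (350,238). Setting it down.

>>> drive_tool(deltas="0 0 0.001 0 0.04; 0 0 0.0025 0 0.04; 0 0 0.0035 0 0.04; 0 0 0.0035 0 0.04; 0 0 0.0035 0 0.06; 0 0 0.0035 0 0.085; 0 0 0.0035 0 0.085; 0 0 0.0035 0 0.085; 0 0 -0.02 0 0.085; 0 0 -0.07 0 0.085; 0 0 -0.11 0 0.085; 0 0 -0.13 0 0.085")

```text
clock: 41.25
eef_pos: [546.6, -87.3, 209.7]
tool_rot: [-3.141, 0.003, -3.142]
force: [-0.0, 0.7, -0.4]
width: 84.9
```

>>> drive_tool(deltas="0 0.015 0 0 0.085; 0 0.05 0 0 0.085; 0 0.095 0 0 0.085; 0 0.14 0 0 0.085; 0 0.185 0 0 0.085; 0 0.23 0 0 0.085; 0 0.275 0 0 0.085; 0 0.32 0 0 0.085; -0.002 0.36 0 0 0.085; -0.004 0.39 0 0 0.085; -0.004 0.402 0 0 0.085; -0.004 0.402 0 0 0.085")

```text
clock: 42.75
eef_pos: [548.5, 315.2, 206.1]
tool_rot: [-3.141, -0.002, -3.14]
force: [-0.1, -1.9, -0.1]
width: 84.6
```

>>> drive_tool(deltas="0 0 0.02 0 0.085; 0 0 0.05 0 0.085; 0 0 0.075 0 0.085; 0 0 0.075 0 0.085")

```text
clock: 43.25
eef_pos: [548.4, 311.7, 130.3]
tool_rot: [-3.138, -0.004, 3.14]
force: [0.3, 0.4, -0.2]
width: 84.9
```

```bash
python3 - <<'E'
from loc import *
a=shot('wrist','w11.png');  s=ctrl.read_state();print(s['eef_pos'],s['width'],s['force'])
p=shot('side');print(cans(p,15)['blue'])
E
```

```text
[549.49020385 312.8100528  131.81523624] 84.8691240584735 [ 0.19741194  0.33618839 -0.09187843]
None
```

View pics/w11.png

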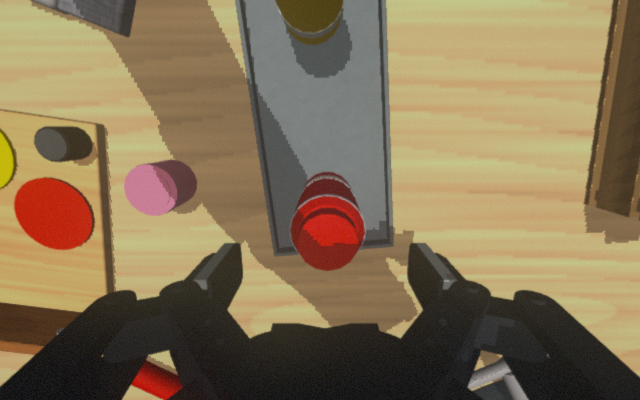

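Red is centred between the jaws at (328,230). Descending to grip.

>>> drive_tool(deltas="0 0 0.015 0 0.085; 0 0 0.035 0 0.085; 0 0 0.055 0 0.085; 0 0 0.066 0 0.085; 0 0 0.069 0 0.085; 0 0 0.069 0 0.085; 0 0 0.069 0 0.04; 0 0 0.069 0 0.04; 0 0 0.069 0 0.04; 0 0 0.069 0 0.04; 0 0 0.069 0 0.04; 0 0 0.069 0 0.04")

```text
clock: 44.85
eef_pos: [550.0, 314.7, 64.2]
tool_rot: [3.141, 0.001, 3.141]
force: [-1.8, -1.4, 5.5]
width: 48.9
```

>>> drive_tool(deltas="0 0 -0.02 0 0.04; 0 0 -0.06 0 0.04; 0 0 -0.10 0 0.04; 0 0 -0.13 0 0.04; -0.002 -0.02 -0.14 0 0.04; -0.004 -0.055 -0.14 0 0.04; -0.006 -0.10 -0.14 0 0.04; -0.008 -0.145 -0.14 0 0.04; -0.01 -0.19 -0.14 0 0.04; -0.012 -0.23 -0.14 0 0.04; -0.015 -0.257 -0.14 0 0.04; -0.016 -0.2675 -0.14 0 0.04")

```text
clock: 46.35
eef_pos: [564.6, 43.3, 202.6]
tool_rot: [-3.14, -0.002, 3.137]
force: [0.4, 1.1, -2.4]
width: 48.4
```

>>> drive_tool(deltas="0 0 0 0 0.04; 0 0 0.02 0 0.04; 0 0 0.055 0 0.04; 0 0 0.09 0 0.04; 0 0 0.115 0 0.04; 0 0 0.122 0 0.04; 0 0 0.126 0 0.04; 0 0 0.126 0 0.04; 0 0 0.126 0 0.04")

```text
clock: 47.48
eef_pos: [566.3, 47.4, 78.2]
tool_rot: [3.141, 0.002, -3.141]
force: [0.0, -0.7, -2.5]
width: 48.7
```

```bash
python3 - <<'E'
from h import *
a=shot('side','s12.png');  s=ctrl.read_state();print(s['eef_pos'],s['width'],s['force'])
E
```

```text
[566.219732    47.36422089  78.14287009] 48.67721635334837 [-0.14649182  0.08673339 -2.9020507 ]
```

View pics/s12.png

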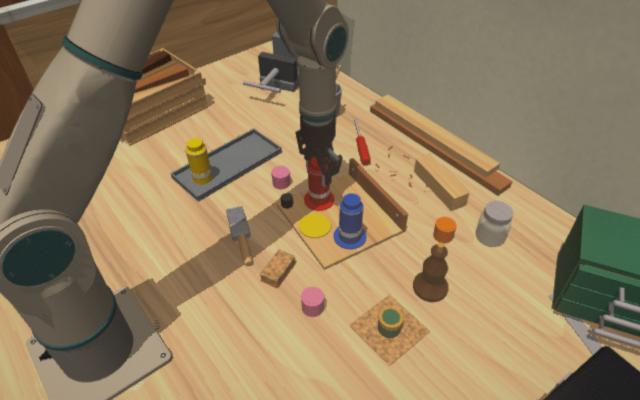

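Blue stands upright on its pad and red hovers over its own pad at (319,200). Setting red down.

>>> drive_tool(deltas="0 0 0.001 0 0.04; 0 0 0.0025 0 0.04; 0 0 0.0035 0 0.04; 0 0 0.0035 0 0.04; 0 0 0.0035 0 0.06; 0 0 0.0035 0 0.085; 0 0 0.0035 0 0.085; 0 0 0.0035 0 0.085; 0 0 -0.02 0 0.085; 0 0 -0.07 0 0.085; 0 0 -0.11 0 0.085; 0 0 -0.13 0 0.085")

```text
clock: 49.02
eef_pos: [566.6, 47.4, 209.7]
tool_rot: [3.141, 0.003, -3.141]
force: [0.3, -0.0, 0.2]
width: 85.1
```

>>> drive_tool(deltas="0.01 0.015 0 0 0.085; 0.035 0.05 0 0 0.085; 0.065 0.095 0 0 0.085; 0.095 0.14 0 0 0.085; 0.125 0.18 0 0 0.085; 0.15 0.22 0 0 0.085; 0.17 0.245 0 0 0.085; 0.1755 0.2535 0 0 0.085; 0.1755 0.2535 0.01 0 0.085; 0.1755 0.2535 0.04 0 0.085; 0.1755 0.2535 0.075 0 0.085; 0.1755 0.2535 0.075 0 0.085")

```text
clock: 50.52
eef_pos: [389.2, 297.6, 129.7]
tool_rot: [-3.137, -0.005, 3.139]
force: [0.1, -0.4, 0.8]
width: 85.2
```

>>> drive_tool(deltas="0 0 0.015 0 0.085; 0 0 0.035 0 0.085; 0 0 0.055 0 0.085; 0 0 0.066 0 0.085; 0 0 0.069 0 0.085; 0 0 0.069 0 0.085; 0 0 0.069 0 0.04; 0 0 0.069 0 0.04; 0 0 0.069 0 0.04; 0 0 0.069 0 0.04; 0 0 0.069 0 0.04; 0 0 0.069 0 0.04")

```text
clock: 52.02
eef_pos: [390.4, 300.9, 64.1]
tool_rot: [3.141, 0.001, 3.142]
force: [-0.8, -1.6, 5.9]
width: 48.3
```

>>> drive_tool(deltas="0 0 -0.02 0 0.04; 0 0 -0.06 0 0.04; 0 0 -0.10 0 0.04; 0 0 -0.13 0 0.04; -0.01 -0.02 -0.14 0 0.04; -0.025 -0.06 -0.14 0 0.04; -0.04 -0.11 -0.14 0 0.04; -0.06 -0.16 -0.14 0 0.04; -0.08 -0.21 -0.14 0 0.04; -0.096 -0.26 -0.14 0 0.04; -0.11 -0.298 -0.14 0 0.04; -0.1155 -0.313 -0.14 0 0.04")

```text
clock: 53.52
eef_pos: [505.8, -15.2, 203.2]
tool_rot: [-3.141, -0.0, 3.138]
force: [0.3, 0.0, -2.1]
width: 48.7
```

>>> drive_tool(deltas="0 0 0 0 0.04; 0 0 0 0 0.04; 0 0 0.02 0 0.04; 0 0 0.055 0 0.04; 0 0 0.09 0 0.04; 0 0 0.115 0 0.04; 0 0 0.122 0 0.04; 0 0 0.126 0 0.04; 0 0 0.126 0 0.04; 0 0 0.126 0 0.04")

```text
clock: 54.78
eef_pos: [506.2, -12.2, 78.1]
tool_rot: [3.142, 0.002, -3.141]
force: [-0.7, 0.3, -2.3]
width: 48.7
```

```bash
python3 - <<'E'
from h import *
a=shot('side','s13.png');  s=ctrl.read_state();print(s['eef_pos'],s['width'],s['force'])
E
```

```text
[506.16045726 -12.22646751  78.0502835 ] 48.537849186908645 [-0.83449298 -0.43733622 -2.04059839]
```

View pics/s13.png

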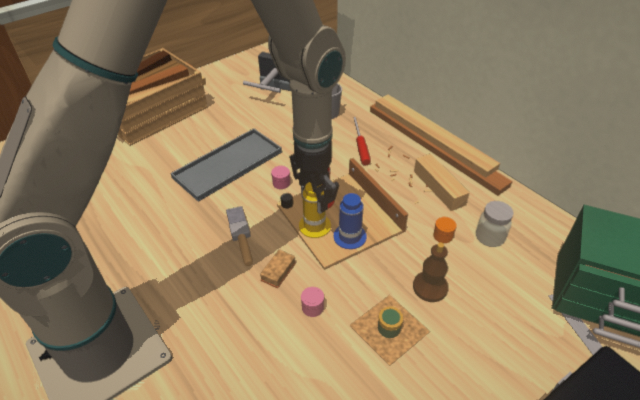

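Yellow is over its pad at (315,225). Setting it down and backing off.

>>> drive_tool(deltas="0 0 0.001 0 0.04; 0 0 0.0025 0 0.04; 0 0 0.0035 0 0.04; 0 0 0.0035 0 0.04; 0 0 0.0035 0 0.06; 0 0 0.0035 0 0.08; 0 0 0.0035 0 0.08; 0 0 0.0035 0 0.08; 0 0 -0.02 0 0.08; 0 0 -0.07 0 0.08; 0 0 -0.12 0 0.08; 0 0 -0.17 0 0.08")

```text
clock: 56.32
eef_pos: [505.3, -12.2, 248.8]
tool_rot: [3.142, -0.0, -3.141]
force: [0.6, -0.3, -0.4]
width: 80.0
```

>>> drive_tool(deltas="0.01 0.02 0 0 0.08; 0.025 0.06 0 0 0.08; 0.04 0.11 0 0 0.08; 0.06 0.16 0 0 0.08; 0.08 0.21 0 0 0.08; 0.096 0.26 0 0 0.08; 0.11 0.297 0 0 0.08; 0.11 0.31 0 0 0.08; 0.11 0.31 0 0 0.08; 0.11 0.31 0 0 0.08")

```text
clock: 57.58
eef_pos: [396.3, 295.8, 247.1]
tool_rot: [-3.14, -0.0, 3.139]
force: [0.1, 0.5, 0.0]
width: 79.8
```

```bash
python3 - <<'E'
from h import *
from scipy.optimize import least_squares
pp=[]
for n in ['scene','side']:
    p=shot(n); pp.append(p['color']); W=cloud(p).reshape(-1,3); W=W[np.isfinite(W).all(1)]
    for c,g in dict(red=(566,47.2),yellow=(506,-12),blue=(546,-87.5)).items():
        d=np.hypot(W[:,0]-g[0],W[:,1]-g[1])
        q=W[(d<40)&(W[:,2]>124)&(W[:,2]<140)]; b=W[(d<40)&(W[:,2]>40)&(W[:,2]<106)]
        r=least_squares(lambda x:np.hypot(b[:,0]-x[0],b[:,1]-x[1])-25,g,loss='soft_l1',f_scale=2)
        print(n,c,'cap',np.round((np.percentile(q,2,axis=0)+np.percentile(q,98,axis=0))/2,1),'body',np.round(r.x,1))
    d=np.hypot(W[:,0]-457,W[:,1]+306); q=W[(d<40)&(W[:,2]>39.5)]
    print('tin',np.round((np.percentile(q,1,axis=0)+np.percentile(q,99,axis=0))/2,1))
    q=W[(W[:,0]>520)&(W[:,0]<660)&(W[:,1]<-220)&(W[:,1]>-370)&(W[:,2]>20)];print('lamp',np.median(q,0))
print(ctrl.read_state()['eef_pos'])
cv2.imwrite('pics/fin.png',cv2.resize(np.vstack(pp),(480,600))[:,:,::-1])
E
```

```text
scene red cap [566.6  47.9 127.9] body [565.   45.9]
scene yellow cap [506.  -11.  127.8] body [503.9 -12.4]
scene blue cap [545.5 -87.  128.3] body [544.6 -88.2]
tin [ 456.8 -303.9   44.1]
lamp [ 594.86446775 -277.62362775   76.12962588]
side red cap [566.2  45.2 128.5] body [568.1  46.9]
side yellow cap [505.8 -13.3 128.6] body [507.  -11.5]
side blue cap [546.2 -88.7 128.7] body [547.5 -87.3]
tin [ 456.8 -306.2   43.7]
lamp [ 579.42762682 -297.34683545   80.328571  ]
[396.26008414 296.08463087 247.20646169]
```

View pics/fin.png

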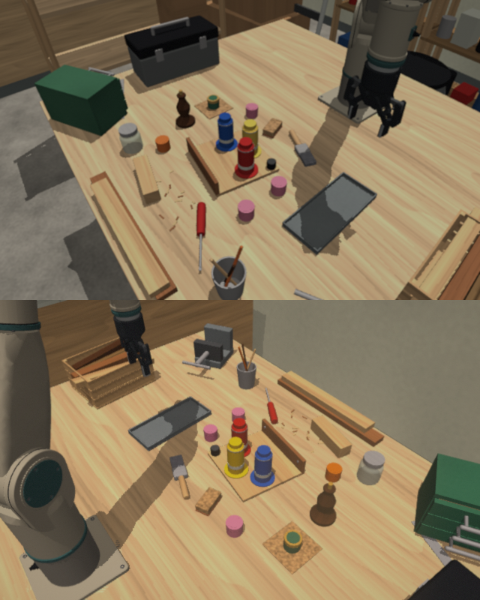

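Both views show each can upright on its own pad, the tin on the mat, the lamp unmoved and the gripper clear of everything. Handing in.

```bash
python3 -c "
from cell import ctrl
print(ctrl.finish_job(), ctrl.read_state()['clock'])"
```

```text
the job is handed in; nothing more can be done
the job is handed in; nothing more can be done
```

The job is done in the order you asked and handed in at about 58 s, well inside the 144 s limit. I stood the three cans upright in the grey tray and set the tin right way up on the cork mat. Then I put blue, red and yellow back on their own pads.

- **Cans:** all three stand upright. The last pictures put each within about 1–2 mm of its pad centre.
- **Tin:** upright at about (456.8, −305), within about 2 mm of the mat centre.
- **Lamp:** measured in the same place as at the start.
- **Robot:** the gripper is open and clear of everything. The contact forces I read were under 10 N.

No final check failed. The two cameras disagree by up to about 3.5 mm on individual positions, roughly what their 2 mm calibration allows, so I averaged them. The hand-in reports no verdict.

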